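Load the carrying rack with sample bottles in reverse order

TASK

Move the four white sample bottles from the wells of the steel bench rack into the compartments of the blue carrying rack, in reverse order: counting on each rack from the end with the black handle, the bottle from the first place goes to the last place, the second to the third, the third to the second, and the last to the first. Lift them out one at a time and set each down gently on the compartment's floor, standing upright; do not tip or drop any.

Things in the scene. Friction and masses are not known exactly. Their poses are not given: they have to be found in the camera images.
- bench_rack: Fixed steel base plate, 70 x 268 (plus handle), 5 thick, with four black wells; full at the start. Origin: centre of underside, on the table; z up, y along the row to the black arch handle (40 high, at y +146). Places: first (by the handle) y +99, then +33, -33, last -99, all at x 0. (Lengths in mm.)
- carry_rack: Fixed blue rack, 70 x 268 (plus handle), empty at the start. Origin: centre of underside, on the table; z up, y along the row to the black arch handle (40 high, at y +146). Places: first (by the handle) y +99, then +33, -33, last -99, all at x 0. Compartments 62 x 62 inside, floor 5 and wall tops 14 above the table, walls 4 thick. (Lengths in mm.)
- tall_mid (a point): White plastic slim round bottle, 90 high: body 32 in diameter up to 66 above its underside, then a white cap 25 in diameter. About 70 g, loose. The point is the bottle's centre, half-way up; z is the bottle's axis, up; at the start its axes are within 0.15 rad of the bench rack's. (Lengths in mm.)
- square_mid (a point): White plastic bottle of square section, 78 high: body 38 x 38 with sides along its x and y, up to 56 above its underside, then a round white cap 26 in diameter. About 80 g, loose. The point is the bottle's centre, half-way up; z is the bottle's axis, up; at the start its axes are within 0.15 rad of the bench rack's. (Lengths in mm.)
- squat_mid (a point): White plastic low wide jar, 60 high, 46 in diameter all the way up, the top 18 being its white lid. About 90 g, loose. The point is the bottle's centre, half-way up; z is the bottle's axis, up; at the start its axes are within 0.15 rad of the bench rack's. (Lengths in mm.)
- dropper_mid (a point): White plastic round dropper bottle, 84 high: body 38 in diameter up to 52 above its underside, then a white collar 21 in diameter and a black rubber bulb 15 in diameter. About 65 g, loose. The point is the bottle's centre, half-way up; z is the bottle's axis, up; at the start its axes are within 0.15 rad of the bench rack's. (Lengths in mm.)
- well_tall: The well of the bench rack in which the tall bottle stands at the start: a fixed open square black cup, 60 x 60 outside, 54 x 54 inside, its floor 8 and its rim 15 above the table. Origin: centre of its underside, 5 above the table; axes as the bench rack's. (Lengths in mm.)
- well_square: The well of the bench rack in which the square bottle stands at the start: a fixed open square black cup, 60 x 60 outside, 54 x 54 inside, its floor 8 and its rim 15 above the table. Origin: centre of its underside, 5 above the table; axes as the bench rack's. (Lengths in mm.)
- well_squat: The well of the bench rack in which the squat bottle stands at the start: a fixed open square black cup, 60 x 60 outside, 54 x 54 inside, its floor 8 and its rim 15 above the table. Origin: centre of its underside, 5 above the table; axes as the bench rack's. (Lengths in mm.)
- well_dropper: The well of the bench rack in which the dropper bottle stands at the start: a fixed open square black cup, 60 x 60 outside, 54 x 54 inside, its floor 8 and its rim 15 above the table. Origin: centre of its underside, 5 above the table; axes as the bench rack's. (Lengths in mm.)
Not all that is in view belongs to the job. What is shaped like the part that bears tall_mid but orange or pink is not meant.

How it is judged:
By the outcome, as a careful person would: the job done as asked, in the order asked, and still so for the second after the job is handed in, with the robot touching nothing.
It also fails if it takes over 115 s, if anything falls off the work surface, if the arm or the gripper's body presses on something with over 40 N, if the wrist force passes 120 N, or if a joint passes its speed limit or range.

ROBOT

A 7-joint arm with a two-finger parallel gripper is mounted at the origin on the work surface. World frame = base frame: x ahead of the robot, y to its left, z up, the work surface at z = 0. Lengths are in m, angles in rad, forces in N, time in s.
With the tool pointing down it reaches from about 0.4 to 0.85 m from the base axis. Payload 10.4 kg.
Tool frame: the origin (TCP) lies at the centre of the arm's flange, where the gripper is bolted on; the fingertips stand 173 mm ahead of it and the grasp point (between the pads) lies 155 mm ahead of it; z points along the fingers, y is the line along which they close (so a half turn about z gives the same grasp; the last joint's range is limited). The gripper opens to 85 mm and grips with 20 to 120 N. Pads are 22 mm wide; open, the fingers measure 114 mm over their backs; the gripper's body (76 mm by 85 mm) begins 54 mm behind the grasp point. The pads swing forward as they close: fully open they stand 13 mm farther back than shut.
Start: joints at [1.174, 0.332, -0.065, 1.46, 0.022, 1.35, -0.088], TCP at [0.228, -0.582, 0.405] pointing down, gripper open.
Joint ranges: [-2.6, 2.6], [-0.5, 2.12], [-1.47, 1.34], [0.16, 2.42], [-1.27, 4.41], [0.06, 2.06], [-2.6, 2.6]. Speed limits (rad/s): [2.22, 2.22, 2.79, 2.79, 3.14, 3.14, 3.14].

INTERFACE

Orientations are given as a unit quaternion [w, x, y, z].
In Python, from station import env, grab_frame, get_calibration gives the robot as it stands. The module is installed in compiled form; this text tells all that it offers.
- The arm moves only by the tool servo_tool, never from a script. Its argument "series" is a list of rows, each an object with "angular": the turn, a rotation vector about the tool's x, y, z in rad, a list of three; "delta_pos": the shift along the tool's x, y, z in mm, a list of three; "jaw": the finger opening in mm, from 0 to 85.4. A call has 1 to 12 rows; each row is the pose to reach, as a shift and turn from the pose commanded when the call began, along the tool's axes at that moment; what a row does not reach only later rows make up. A row lasts 1/12 s, in which the tool goes at most 41.7 mm and 7.16 degrees, less where a joint would pass 70% of its speed; a pose out of reach is approached as far as the arm can. A call with a gripper value outside its range is refused whole. The fingers move at their own pace and stop on an object; "force" is the grip in N (left out, the last holds). Time passes only in rows, so rows that repeat a pose let the fingers close. It gives the time, the measured TCP pose, the force, the opening and the grip force at its end, in the units of the state.
- env.sense(): the state, without advancing time (a new reading comes with each control period).
- grab_frame(name): name is "side" or "top"; returns (picture, depth): 384x512x3 uint8, red, green, blue; 384x512 float32, m along the optical axis (not along the pixel's ray), 0 where there is no reading.
- get_calibration(name): a dict with "vertical_fov" (degrees; the focal length in pixels is half the picture's height over the tangent of half this angle, whatever the lens; pixels are square), "cx", "cy" (the principal point, pixels), "camera_from_world" (4x4, takes a point from world to camera coordinates). Camera axes: x right, y up, looking along -z (the intrinsics and any distortion apply to the point x, -y, -z); pixel columns grow to the right and rows downward; lengths in m; the calibration is good to about 2 mm. A picture is of the moment at which its call begins. get_calibration takes no time and is no camera call.
- env.close_job(): hands the job in; it is judged then, once.
The state is a dict: "t": time; "joints": joint angles; "joint_vel": joint speeds; "effort": joint torques, N m; "position": TCP position; "eef_rot": TCP orientation; "contact_force": force on the tool from outside, world axes, zero at the start; "ft_torque": the same for the moment, N m; "grip_width": finger opening in m; "grasp_force": force on a finger pad.
Only numpy, scipy, OpenCV 4.12 (cv2) and the standard library are available. Lean on these libraries where they do the work, as an engineer would, in place of code of your own. Each camera call takes 0.05 s, during which the arm holds its last target. There are 200 camera calls.

## Working session

There is one attempt and no reset: what is moved stays moved. The work goes in short steps, Python scripts to look and compute and a tool call to move; the robot and the scene stay as the last step left them, time stands still between calls to the robot, and variables do not carry over. Pictures are saved under pics/ and viewed, at most 14 in all, crops included, and the job is handed in when it is done.

Besides the shell and the picture viewer there is one more tool, called after "Emit:" as name([rows], argument=value, ...), one row to a line, values as JSON. servo_tool: Moves the arm, as the interface text tells. Its arguments: {"type":"object","properties":{"series":{"type":"array","items":{"type":"object","properties":{"angular":{"type":"array","items":{"type":"number"}},"delta_pos":{"type":"array","items":{"type":"number"}},"jaw":{"type":"number"}}}},"force":{"type":"number"}},"required":["series"]}

```bash
mkdir -p pics; cat > h.py <<'E'
import numpy as np, cv2
from station import env, grab_frame, get_calibration
def save(n,f):
    p,d=grab_frame(n); cv2.imwrite(f'pics/{f}.png',p[:,:,::-1]); np.save(f'pics/{f}.npy',d); return p,d
def K(n):
    c=get_calibration(n); f=192/np.tan(np.radians(c['vertical_fov'])/2); return f,c['cx'],c['cy'],np.array(c['camera_from_world']),c
def world(n,u,v,d):
    f,cx,cy,T,_=K(n); u,v,d=map(np.asarray,(u,v,d))
    P=np.stack([(u-cx)/f*d,-(v-cy)/f*d,-d,np.ones_like(d)],-1)
    return (P@np.linalg.inv(T).T)[...,:3]
def cloud(n,d):
    v,u=np.mgrid[0:384,0:512]; return world(n,u.astype(float),v.astype(float),d.astype(float))
def ray(n,u,v,z):
    f,cx,cy,T,_=K(n); Ti=np.linalg.inv(T); o=Ti[:3,3]; r=Ti[:3,:3]@np.array([(u-cx)/f,-(v-cy)/f,-1]); return o+r*(z-o[2])/r[2]
E
python3 - <<'E'
from h import *
for n in('top','side'):
    p,d=save(n,n+'0'); print(get_calibration(n))
print(env.sense())
a=[cv2.imread(f'pics/{n}0.png') for n in('top','side')]
E
```

```text
{'vertical_fov': 46.9629081593459, 'cx': 250.78431990455923, 'cy': 189.89580425736696, 'camera_from_world': array([[-0.01879705, -0.99970905,  0.01511549, -0.02904972],
       [ 0.99600001, -0.01740217,  0.08764217, -0.56511345],
       [-0.08735363,  0.01670245,  0.99603733, -1.0619057 ],
       [ 0.        ,  0.        ,  0.        ,  1.        ]])}
{'vertical_fov': 53.464513963714715, 'cx': 254.43411232778112, 'cy': 191.08102405275577, 'camera_from_world': array([[ 0.96596892, -0.25808811, -0.01716297, -0.54576396],
       [ 0.17514284,  0.6038083 ,  0.77765064, -0.13126725],
       [-0.19033924, -0.75419233,  0.62846234, -0.8708207 ],
       [ 0.        ,  0.        ,  0.        ,  1.        ]])}
{'t': 0.1, 'joints': array([ 1.17439594,  0.33281577, -0.06469392,  1.46080894,  0.02159533,
        1.34991602, -0.08844624]), 'joint_vel': array([-6.00436863e-06, -2.33485179e-03, -1.05205568e-03, -2.20350968e-03,
        4.75623934e-04, -1.05541606e-03,  1.50907821e-04]), 'effort': array([ 1.63879457e-03, -6.26747990e+01,  4.90159309e-02, -3.92426670e+01,
        1.62198785e-02,  6.89255379e-03,  3.25950236e-05]), 'position': array([ 0.22818927, -0.5817436 ,  0.40401402]), 'eef_rot': array([-6.10107163e-04,  9.82578694e-01,  1.85845954e-01, -1.42235596e-04]), 'contact_force': array([-0.27860804,  0.00368465,  0.02191233]), 'ft_torque': array([ 0.05327453,  0.01880434, -0.02386785]), 'grasp_force': 0.0, 'grip_width': 0.08513406277992}
```

View pics/top0.png

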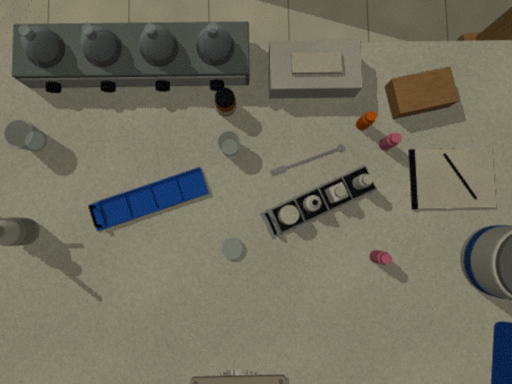

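View pics/side0.png

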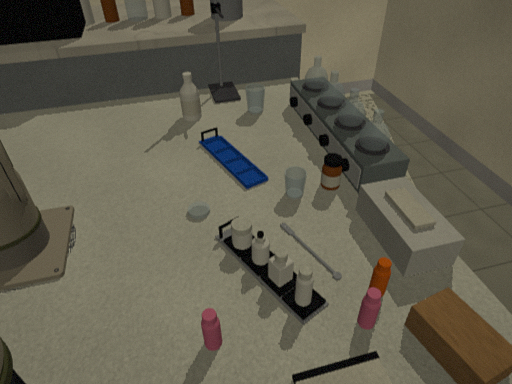

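The bench rack is at top (270,222)–(372,180), with its handle at the left end. From the handle it holds squat (289,214), dropper (313,203), square (337,191) and tall (362,181). The blue rack runs (97,215)–(207,180), handle also at the left. The orange bottle (367,120) and the pink ones (390,141), (380,257) are not meant. Next I measure the poses and look at crops.

```bash
python3 - <<'E'
from h import *
p=cv2.imread('pics/top0.png'); d=np.load('pics/top0.npy'); C=cloud('top',d)
hsv=cv2.cvtColor(p,cv2.COLOR_BGR2HSV)
# table check
t=C[280:320,150:350,2]; print('table z',np.median(t))
m=((hsv[...,0]>100)&(hsv[...,0]<125)&(hsv[...,1]>150)); m[:, 300:]=0; m[300:]=0
m&=(C[...,2]>-.02)&(C[...,2]<.03)
q=C[m]; r=cv2.minAreaRect((q[:,:2]*1000).astype(np.float32)); print('carry',r,cv2.boxPoints(r), np.percentile(q[:,2],[5,50,95]))
# bottles: clusters by height
reg=np.zeros(m.shape,bool); reg[160:240,255:385]=1
for lo,hi in((.03,.11),):
    b=reg&(C[...,2]>lo)&(C[...,2]<hi)
    n,l,s,c=cv2.connectedComponentsWithStats(b.astype(np.uint8))
    for i in range(1,n):
        if s[i,4]<20: continue
        q=C[l==i]; zt=np.percentile(q[:,2],97); k=q[q[:,2]>zt-.008]
        print(c[i],s[i,4],'ztop',zt,'topcentre',cv2.minAreaRect((k[:,:2]*1000).astype(np.float32)))
b=reg&(C[...,2]>.003)&(C[...,2]<.02)&(hsv[...,2]<110)
q=C[b]; r=cv2.minAreaRect((q[:,:2]*1000).astype(np.float32)); print('bench',r)
a=cv2.resize(p[155:245,80:390],None,fx=2.58,fy=2.58,interpolation=cv2.INTER_CUBIC)
e=cv2.resize(p[155:245,255:390],None,fx=5.9,fy=5.9,interpolation=cv2.INTER_CUBIC)[:, :800]
s=cv2.imread('pics/side0.png')
cv2.imwrite('pics/c1.png',e[:600])
f=cv2.resize(p[160:240,80:220],None,fx=5.7,fy=5.7,interpolation=cv2.INTER_CUBIC); cv2.imwrite('pics/c2.png',f)
E
```

```text
table z -0.00012621841476090356
carry ((551.4972534179688, 99.97962951660156), (141.40960693359375, 512.0979614257812), 1.7724679708480835) [[ 472.90656  353.71918]
 [ 488.74603 -158.13377]
 [ 630.08795 -153.75992]
 [ 614.2485   358.09302]] [0.00191475 0.00570978 0.01473422]
[363.1047619  180.13809524] 210 ztop 0.10077568079009906 topcentre ((579.8706665039062, -307.1097717285156), (22.03714370727539, 21.496986389160156), 89.16107177734375)
[336.62676056 191.86619718] 284 ztop 0.08934195184928889 topcentre ((555.1937255859375, -246.15914916992188), (23.50884437561035, 23.296749114990234), 88.36895751953125)
[311.88990826 202.46330275] 218 ztop 0.09041853536433914 topcentre ((529.5598754882812, -185.42047119140625), (11.704299926757812, 11.743705749511719), 87.35161590576172)
[288.26282051 214.01602564] 312 ztop 0.0714251489760319 topcentre ((502.33038330078125, -127.65489959716797), (42.99032974243164, 42.53858947753906), 89.1244888305664)
[270.49350649 222.57142857] 77 ztop 0.04278715257913743 topcentre ((483.05120849609375, -85.41017150878906), (55.96805953979492, 7.553481101989746), 24.897415161132812)
bench ((544.1261596679688, -214.18600463867188), (200.06715393066406, 318.5583801269531), 0.9291300773620605)
```

View pics/c1.png

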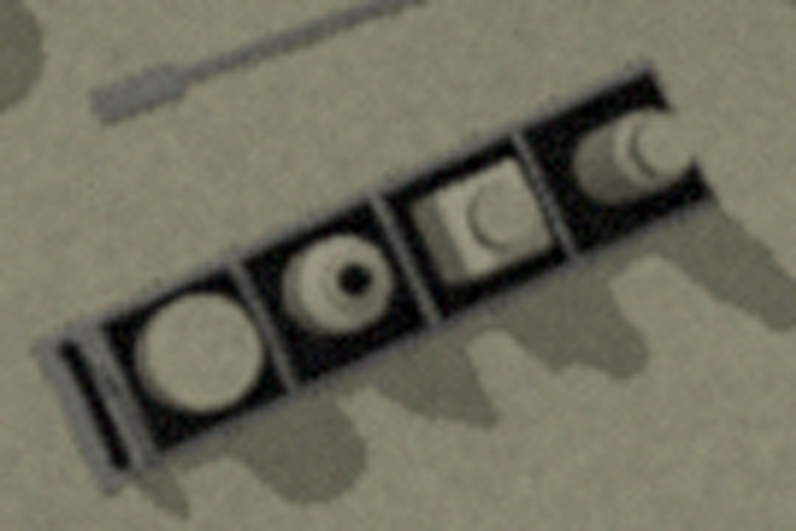

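View pics/c2.png

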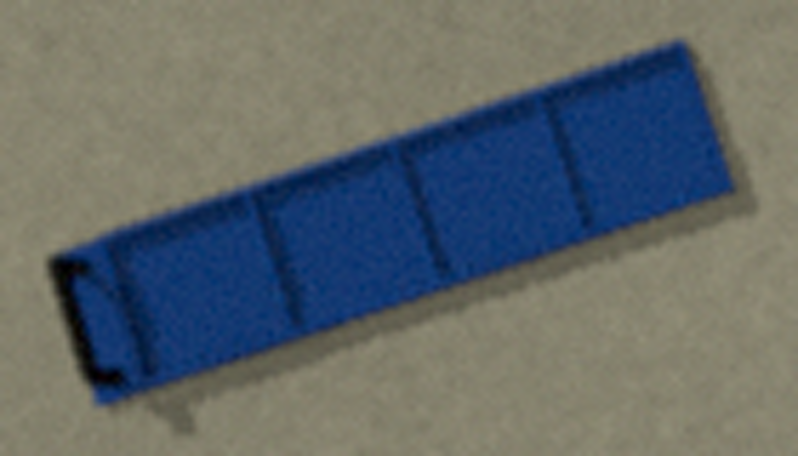

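```bash
cat >> h.py <<'E'
from scipy.spatial.transform import Rotation as R
def delta(x,y,z,yaw):
    "shift mm / turn in tool axes to bring grasp point to x,y,z(mm) with tool y at world angle yaw(deg)"
    s=env.sense(); q=s['eef_rot']; r=R.from_quat([q[1],q[2],q[3],q[0]])
    c,n=np.cos(np.radians(yaw)),np.sin(np.radians(yaw))
    T=R.from_matrix(np.array([[-n,c,0],[c,n,0],[0,0,-1]]).T if 0 else np.column_stack([[-n,c,0],[c,n,0],[0,0,-1]]))
    P=np.array([x,y,z+155.])/1000
    print('dpos',np.round(r.inv().apply(P-s['position'])*1000,1),'rot',np.round((r.inv()*T).as_rotvec(),3),'t',round(s['t'],2))
E
python3 - <<'E'
from h import *
p=cv2.imread('pics/top0.png'); d=np.load('pics/top0.npy'); C=cloud('top',d)
print('cam',np.linalg.inv(K('top')[3])[:3,3])
hsv=cv2.cvtColor(p,cv2.COLOR_BGR2HSV)
m=((hsv[...,0]>100)&(hsv[...,0]<125)&(hsv[...,1]>150)).astype(np.uint8)
n,l,s,c=cv2.connectedComponentsWithStats(m); 
i=[k for k in range(1,n) if 80<c[k][0]<220 and s[k,4]>1000][0]
P=np.array([ray('top',u,v,.014)[:2]*1000 for v,u in np.argwhere(l==i)],np.float32)
print('carry minrect',cv2.minAreaRect(P))
for x,y in [(685,40),(735,190),(98,402),(52,258),(258,195),(403,148),(545,97),(300,328),(447,275),(590,228)]:
    print((x,y),np.round(ray('top',(x+.5)/5.7-.5+80,(y+.5)/5.7-.5+160,.014)[:2]*1000,1))
# black handle top
h=(C[...,2]>.03)&(C[...,2]<.05); h[:,110:]=0; h[:195]=0;h[235:]=0; h[:,:80]=0
print('handle',np.median(C[h],0),h.sum())
# obstacles between
for nm,(u0,u1,v0,v1) in dict(glass=(215,245,125,160),dish=(218,248,232,264)).items():
    q=C[v0:v1,u0:u1].reshape(-1,3); q=q[(q[:,2]>.01)&(q[:,2]<.2)]; print(nm,len(q),q.min(0) if len(q) else 0,q.max(0) if len(q) else 0)
delta(503,-128,130,23.4)
E
```

```text
cam [ 0.46954564 -0.02113905  1.10766459]Traceback (most recent call last):
  File "<stdin>", line 8, in <module>
  File "h.py", line 14, in ray
    f,cx,cy,T,_=K(n); Ti=np.linalg.inv(T); o=Ti[:3,3]; r=Ti[:3,:3]@np.array([(u-cx)/f,-(v-cy)/f,-1]); return o+r*(z-o[2])/r[2]
                ~^^^
  File "h.py", line 6, in K
    c=get_calibration(n); f=192/np.tan(np.radians(c['vertical_fov'])/2); return f,c['cx'],c['cy'],np.array(c['camera_from_world']),c
ValueError: time passes only in moves, steps and waits
```

```bash
sed -i 's/^def K/import functools\n@functools.cache\ndef K/' h.py
python3 - <<'E'
from h import *
p=cv2.imread('pics/top0.png'); d=np.load('pics/top0.npy'); C=cloud('top',d)
hsv=cv2.cvtColor(p,cv2.COLOR_BGR2HSV)
m=((hsv[...,0]>100)&(hsv[...,0]<125)&(hsv[...,1]>150)).astype(np.uint8)
n,l,s,c=cv2.connectedComponentsWithStats(m); 
i=[k for k in range(1,n) if 80<c[k][0]<220 and s[k,4]>1000][0]
P=np.array([ray('top',u,v,.014)[:2]*1000 for v,u in np.argwhere(l==i)],np.float32)
print('carry minrect',cv2.minAreaRect(P))
for x,y in [(685,40),(735,190),(98,402),(52,258),(258,195),(403,148),(545,97),(300,328),(447,275),(590,228)]:
    print((x,y),np.round(ray('top',(x+.5)/5.7-.5+80,(y+.5)/5.7-.5+160,.014)[:2]*1000,1))
h=(C[...,2]>.03)&(C[...,2]<.05); h[:,110:]=0; h[:195]=0;h[235:]=0; h[:,:80]=0
print('handle',np.median(C[h],0),h.sum())
for nm,(u0,u1,v0,v1) in dict(glass=(215,245,125,160),dish=(218,248,232,264)).items():
    q=C[v0:v1,u0:u1].reshape(-1,3); q=q[(q[:,2]>.01)&(q[:,2]<.2)]; print(nm,len(q),q.min(0) if len(q) else 0,q.max(0) if len(q) else 0)
delta(503,-128,130,23.4)
E
```

```text
carry minrect ((548.7291870117188, 213.1015167236328), (67.9204330444336, 285.67108154296875), 18.0245361328125)
(685, 40) [625.9  86.5]
(735, 190) [559.8  65.4]
(98, 402) [473.1 340. ]
(52, 258) [535.5 360.5]
(258, 195) [561.2 272. ]
(403, 148) [580.6 209.3]
(545, 97) [601.9 147.7]
(300, 328) [503.3 253.6]
(447, 275) [525.  190.3]
(590, 228) [544.3 128.4]
handle [0.50921776 0.34334571 0.03917967] 83
glass 299 [ 0.64911165 -0.01514698  0.01058917] [0.70529123 0.03974169 0.07448249]
dish 367 [ 0.39862247 -0.01530117  0.01000728] [0.45013163 0.03892054 0.01881636]
dpos [ 421.5 -321.9  119.4] rot [-1.000e-03 -1.000e-03 -1.605e+00] t 0.1
```

Emit:
servo_tool([
  {"delta_pos": [421,-322,30],"angular": [0,0,-1.605],"jaw": 80},
  {"delta_pos": [421,-322,30],"angular": [0,0,-1.605],"jaw": 80},
  {"delta_pos": [421,-322,30],"angular": [0,0,-1.605],"jaw": 80},
  {"delta_pos": [421,-322,30],"angular": [0,0,-1.605],"jaw": 80},
  {"delta_pos": [421,-322,30],"angular": [0,0,-1.605],"jaw": 80},
  {"delta_pos": [421,-322,30],"angular": [0,0,-1.605],"jaw": 80},
  {"delta_pos": [421,-322,30],"angular": [0,0,-1.605],"jaw": 80},
  {"delta_pos": [421,-322,30],"angular": [0,0,-1.605],"jaw": 80},
  {"delta_pos": [421,-322,30],"angular": [0,0,-1.605],"jaw": 80},
  {"delta_pos": [421,-322,30],"angular": [0,0,-1.605],"jaw": 80},
  {"delta_pos": [421,-322,30],"angular": [0,0,-1.605],"jaw": 80},
  {"delta_pos": [421,-322,30],"angular": [0,0,-1.605],"jaw": 80},
], force=25)

```text
t: 1.1
position: [0.4871, -0.1528, 0.3764]
eef_rot: [0.0, 0.59, 0.807, -0.0]
contact_force: [1.0, -0.4, 0.6]
grip_width: 0.0802
grasp_force: 0.0
```

```bash
python3 -c "
from h import *
delta(503,-128,130,23.4)
print(env.sense()['joints'])"
```

```text
dpos [18.8 22.7 91.3] rot [-0.     0.    -0.099] t 1.1
[ 0.73387791  0.13975293 -0.55972011  1.77408171  0.07838184  1.24968876
  0.46273065]
```

Emit:
servo_tool([
  {"delta_pos": [16,19,0],"angular": [0,0,-0.09]},
  {"delta_pos": [16,19,40],"angular": [0,0,-0.09]},
  {"delta_pos": [16,19,60],"angular": [0,0,-0.09]},
  {"delta_pos": [16,19,60],"angular": [0,0,-0.09]},
  {"delta_pos": [16,19,60],"angular": [0,0,-0.09]},
])

```text
invalid input
```

```bash
python3 -c "
from h import *
delta(503,-128,46,23.4)
s,_=save('side','s1'); t,_=save('top','t1')
a=cv2.resize(s[180:330,170:350,::-1],None,fx=3,fy=3); b=cv2.resize(t[150:250,240:390,::-1],None,fx=3,fy=3,interpolation=cv2.INTER_CUBIC)
o=np.zeros((450,990,3),np.uint8); o[:450,:540]=a; o[:300,540:]=b; cv2.imwrite('pics/m1.png',cv2.resize(o,(800,364)))"
```

```text
dpos [ 18.8  22.7 175.3] rot [-0.     0.    -0.099] t 1.1
```

View pics/m1.png

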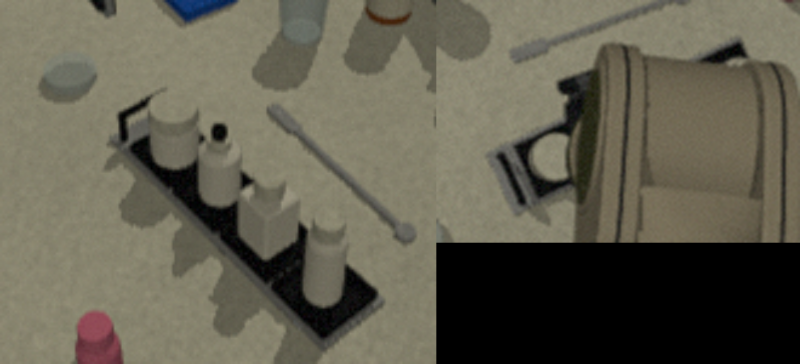

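The crop confirms the order from the handle: squat, dropper, square, tall. The arm hides the top view. Rows need the jaw value, so I resend.

Emit:
servo_tool([
  {"delta_pos": [18,22,0],"angular": [0,0,-0.098],"jaw": 80},
  {"delta_pos": [18,22,40],"angular": [0,0,-0.098],"jaw": 80},
  {"delta_pos": [18,22,80],"angular": [0,0,-0.098],"jaw": 80},
  {"delta_pos": [18,22,90],"angular": [0,0,-0.098],"jaw": 80},
  {"delta_pos": [18,22,90],"angular": [0,0,-0.098],"jaw": 80},
  {"delta_pos": [18,22,90],"angular": [0,0,-0.098],"jaw": 80},
])

```text
t: 1.7
position: [0.5025, -0.1312, 0.2873]
eef_rot: [-0.0, 0.552, 0.834, 0.0]
contact_force: [-0.4, 0.2, 1.8]
grip_width: 0.08
grasp_force: 0.0
```

```bash
python3 -c "
from h import *
delta(503,-128,46,23.4)
s,_=save('side','s2')
cv2.imwrite('pics/m2.png',cv2.resize(s[130:310,170:350,::-1],None,fx=3.3,fy=3.3,interpolation=cv2.INTER_CUBIC))"
```

```text
dpos [ 2.8  1.7 86.4] rot [-0.    -0.    -0.008] t 1.7
```

View pics/m2.png

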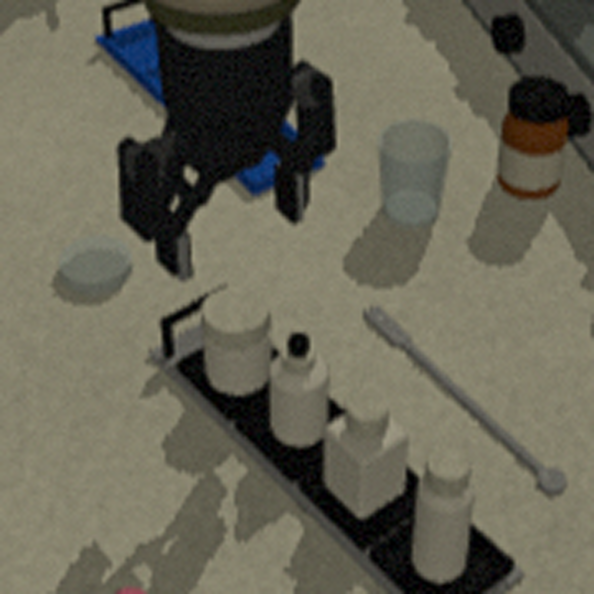

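Emit:
servo_tool([
  {"delta_pos": [2.5,1.5,25],"angular": [0,0,-0.006],"jaw": 80},
  {"delta_pos": [2.5,1.5,50],"angular": [0,0,-0.006],"jaw": 80},
  {"delta_pos": [2.5,1.5,70],"angular": [0,0,-0.006],"jaw": 80},
  {"delta_pos": [2.5,1.5,85],"angular": [0,0,-0.006],"jaw": 80},
  {"delta_pos": [2.5,1.5,85],"angular": [0,0,-0.006],"jaw": 60},
  {"delta_pos": [2.5,1.5,85],"angular": [0,0,-0.006],"jaw": 52},
  {"delta_pos": [2.5,1.5,85],"angular": [0,0,-0.006],"jaw": 44},
  {"delta_pos": [2.5,1.5,85],"angular": [0,0,-0.006],"jaw": 40},
  {"delta_pos": [2.5,1.5,85],"angular": [0,0,-0.006],"jaw": 40},
  {"delta_pos": [2.5,1.5,85],"angular": [0,0,-0.006],"jaw": 40},
], force=25)

```text
t: 2.58
position: [0.5035, -0.1284, 0.2037]
eef_rot: [0.002, 0.55, 0.835, 0.0]
contact_force: [-3.2, 0.1, 8.0]
grip_width: 0.0453
grasp_force: 25.4
```

```bash
python3 -c "
from h import *
delta(503,-128,46,23.4)
print(env.sense()['contact_force'],env.sense()['grasp_force'])
s,_=save('side','s3')
cv2.imwrite('pics/m3.png',cv2.resize(s[160:280,190:310,::-1],None,fx=4,fy=4,interpolation=cv2.INTER_CUBIC))"
```

```text
dpos [ 0.6 -0.3  2.7] rot [ 0.002  0.003 -0.002] t 2.58
[-3.16465508  0.05917437  8.02677831] 25.397162586450577
```

View pics/m3.png

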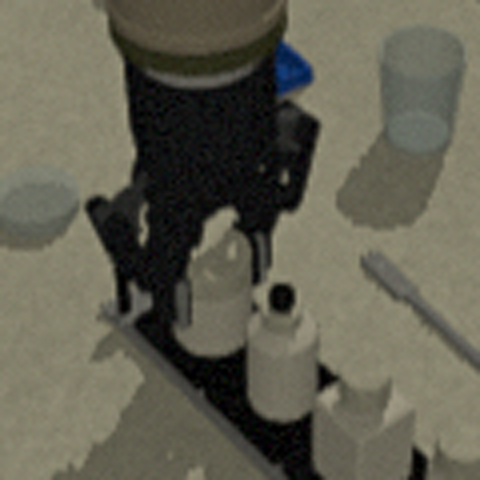

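Emit:
servo_tool([
  {"delta_pos": [0,0,-10],"angular": [0,0,0],"jaw": 40},
  {"delta_pos": [0,0,-35],"angular": [0,0,0],"jaw": 40},
  {"delta_pos": [0,0,-70],"angular": [0,0,0],"jaw": 40},
  {"delta_pos": [0,0,-100],"angular": [0,0,0],"jaw": 40},
  {"delta_pos": [0,0,-120],"angular": [0,0,0],"jaw": 40},
  {"delta_pos": [0,0,-120],"angular": [0,0,0],"jaw": 40},
  {"delta_pos": [0,0,-120],"angular": [0,0,0],"jaw": 40},
])

```text
t: 3.22
position: [0.503, -0.128, 0.3237]
eef_rot: [0.002, 0.55, 0.835, 0.0]
contact_force: [-0.2, -0.2, -1.1]
grip_width: 0.0454
grasp_force: 25.9
```

```bash
python3 -c "
from h import *
delta(582,109.8,168,18)
print(env.sense()['grip_width'],env.sense()['grasp_force'])"
```

```text
dpos [187.2 166.7   0.6] rot [0.003 0.003 0.093] t 3.22
0.04544715108376633 25.88659644126892
```

Emit:
servo_tool([
  {"delta_pos": [15,13,0],"angular": [0,0,0.01],"jaw": 40},
  {"delta_pos": [37,33,0],"angular": [0,0,0.02],"jaw": 40},
  {"delta_pos": [62,55,0],"angular": [0,0,0.03],"jaw": 40},
  {"delta_pos": [87,77,0],"angular": [0,0,0.04],"jaw": 40},
  {"delta_pos": [112,100,0],"angular": [0,0,0.05],"jaw": 40},
  {"delta_pos": [137,122,0],"angular": [0,0,0.06],"jaw": 40},
  {"delta_pos": [160,143,0],"angular": [0,0,0.08],"jaw": 40},
  {"delta_pos": [178,158,0],"angular": [0,0,0.093],"jaw": 40},
  {"delta_pos": [187,166.5,0],"angular": [0,0,0.093],"jaw": 40},
  {"delta_pos": [187,166.5,0],"angular": [0,0,0.093],"jaw": 40},
  {"delta_pos": [187,166.5,0],"angular": [0,0,0.093],"jaw": 40},
])

```text
t: 4.13
position: [0.5814, 0.1091, 0.3207]
eef_rot: [-0.0, 0.587, 0.809, -0.001]
contact_force: [0.0, -0.5, -1.2]
grip_width: 0.0452
grasp_force: 25.9
```

```bash
python3 -c "
from h import *
delta(582,109.8,46,18)
print(env.sense()['joints'])
s,_=save('side','s4')
cv2.imwrite('pics/m4.png',cv2.resize(s[60:220,150:310,::-1],None,fx=3.5,fy=3.5,interpolation=cv2.INTER_CUBIC))"
```

```text
dpos [  0.5   1.  119.7] rot [-0.001  0.     0.001] t 4.13
[ 0.27908117  0.3998962  -0.6747269   1.62963013  0.26330027  1.20651402
 -0.13706865]
```

View pics/m4.png

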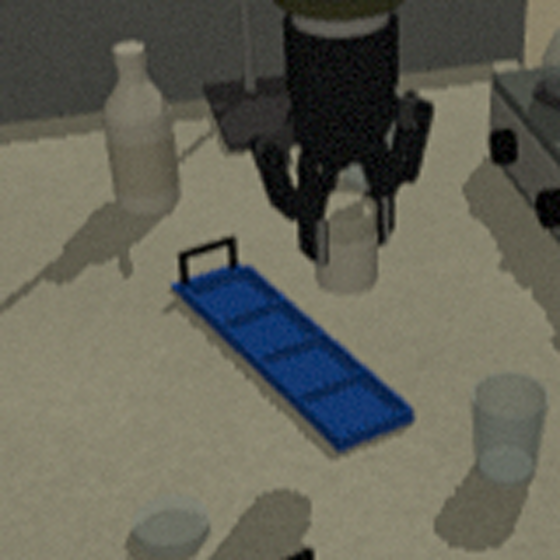

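Emit:
servo_tool([
  {"delta_pos": [0,1,20],"angular": [0,0,0],"jaw": 40},
  {"delta_pos": [0,1,45],"angular": [0,0,0],"jaw": 40},
  {"delta_pos": [0,1,70],"angular": [0,0,0],"jaw": 40},
  {"delta_pos": [0,1,90],"angular": [0,0,0],"jaw": 40},
  {"delta_pos": [0,1,105],"angular": [0,0,0],"jaw": 40},
  {"delta_pos": [0,1,112],"angular": [0,0,0],"jaw": 40},
  {"delta_pos": [0,1,115],"angular": [0,0,0],"jaw": 40},
  {"delta_pos": [0,1,116],"angular": [0,0,0],"jaw": 40},
  {"delta_pos": [0,1,116],"angular": [0,0,0],"jaw": 40},
])

```text
t: 4.93
position: [0.5828, 0.1093, 0.2062]
eef_rot: [0.0, 0.588, 0.809, 0.0]
contact_force: [0.0, -1.2, 0.2]
grip_width: 0.0455
grasp_force: 25.9
```

Emit:
servo_tool([
  {"delta_pos": [0,0,1],"angular": [0,0,0],"jaw": 40},
  {"delta_pos": [0,0,2],"angular": [0,0,0],"jaw": 40},
  {"delta_pos": [0,0,2],"angular": [0,0,0],"jaw": 40},
])

```text
t: 5.18
position: [0.5826, 0.1099, 0.2039]
eef_rot: [0.0, 0.588, 0.809, 0.0]
contact_force: [0.2, 0.1, -0.6]
grip_width: 0.0454
grasp_force: 25.9
```

Emit:
servo_tool([
  {"delta_pos": [0,0,1],"angular": [0,0,0],"jaw": 40},
  {"delta_pos": [0,0,2],"angular": [0,0,0],"jaw": 40},
  {"delta_pos": [0,0,2.5],"angular": [0,0,0],"jaw": 40},
  {"delta_pos": [0,0,2.5],"angular": [0,0,0],"jaw": 40},
])

```text
t: 5.52
position: [0.5825, 0.1099, 0.2009]
eef_rot: [0.0, 0.588, 0.809, -0.0]
contact_force: [-0.1, -0.1, 0.0]
grip_width: 0.0456
grasp_force: 25.9
```

Emit:
servo_tool([
  {"delta_pos": [0,0,0.5],"angular": [0,0,0],"jaw": 40},
  {"delta_pos": [0,0,1],"angular": [0,0,0],"jaw": 40},
  {"delta_pos": [0,0,1],"angular": [0,0,0],"jaw": 40},
])

```text
t: 5.77
position: [0.5825, 0.11, 0.2008]
eef_rot: [0.0, 0.588, 0.809, -0.0]
contact_force: [-4.9, -1.1, 9.0]
grip_width: 0.0455
grasp_force: 26.7
```

Seated on the floor at TCP z 0.2008. I relieve the load, open and lift away.

Emit:
servo_tool([
  {"delta_pos": [0,0,-0.8],"angular": [0,0,0],"jaw": 44},
  {"delta_pos": [0,0,-0.8],"angular": [0,0,0],"jaw": 52},
  {"delta_pos": [0,0,-0.8],"angular": [0,0,0],"jaw": 64},
  {"delta_pos": [0,0,-0.8],"angular": [0,0,0],"jaw": 80},
  {"delta_pos": [0,0,-0.8],"angular": [0,0,0],"jaw": 80},
  {"delta_pos": [0,0,-0.8],"angular": [0,0,0],"jaw": 80},
  {"delta_pos": [0,0,-20],"angular": [0,0,0],"jaw": 80},
  {"delta_pos": [0,0,-50],"angular": [0,0,0],"jaw": 80},
  {"delta_pos": [0,0,-85],"angular": [0,0,0],"jaw": 80},
  {"delta_pos": [0,0,-110],"angular": [0,0,0],"jaw": 80},
  {"delta_pos": [0,0,-110],"angular": [0,0,0],"jaw": 80},
  {"delta_pos": [0,0,-110],"angular": [0,0,0],"jaw": 80},
])

```text
t: 6.77
position: [0.5828, 0.11, 0.3114]
eef_rot: [0.001, 0.588, 0.809, 0.001]
contact_force: [-0.6, -0.1, -0.5]
grip_width: 0.0797
grasp_force: 0.0
```

```bash
python3 -c "
from h import *
delta(530,-185.4,150,23.4)
s,_=save('side','s5')
cv2.imwrite('pics/m5.png',cv2.resize(s[110:320,180:340,::-1],None,fx=2.8,fy=2.8,interpolation=cv2.INTER_CUBIC))"
```

```text
dpos [-264.7 -141.5    6.2] rot [ 0.003  0.001 -0.095] t 6.77
```

View pics/m5.png

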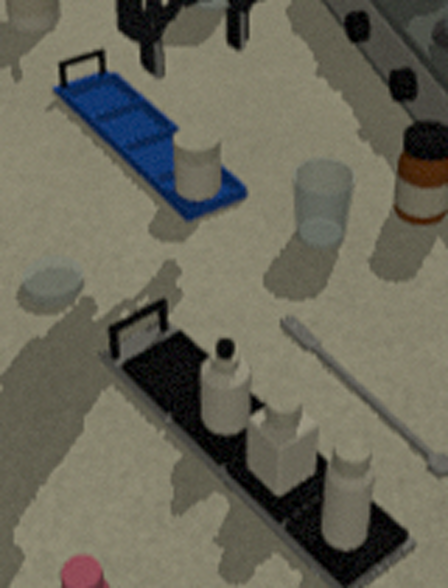

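Squat stands upright in the last compartment. Next is the dropper.

Emit:
servo_tool([
  {"delta_pos": [-30,-16,0],"angular": [0,0,-0.02],"jaw": 80},
  {"delta_pos": [-65,-35,0],"angular": [0,0,-0.04],"jaw": 80},
  {"delta_pos": [-100,-54,0],"angular": [0,0,-0.06],"jaw": 80},
  {"delta_pos": [-135,-73,0],"angular": [0,0,-0.08],"jaw": 80},
  {"delta_pos": [-170,-92,0],"angular": [0,0,-0.095],"jaw": 80},
  {"delta_pos": [-205,-111,0],"angular": [0,0,-0.095],"jaw": 80},
  {"delta_pos": [-240,-130,3],"angular": [0,0,-0.095],"jaw": 80},
  {"delta_pos": [-258,-139,6],"angular": [0,0,-0.095],"jaw": 80},
  {"delta_pos": [-264.5,-141.5,6],"angular": [0.003,0.001,-0.095],"jaw": 80},
  {"delta_pos": [-264.5,-141.5,6],"angular": [0.003,0.001,-0.095],"jaw": 80},
  {"delta_pos": [-264.5,-141.5,6],"angular": [0.003,0.001,-0.095],"jaw": 80},
])

```text
t: 7.73
position: [0.5297, -0.1844, 0.3031]
eef_rot: [-0.002, 0.549, 0.836, -0.001]
contact_force: [-0.2, 1.2, 1.0]
grip_width: 0.0799
grasp_force: 0.0
```

```bash
python3 -c "
from h import *
delta(530,-185.4,46,23.4)"
```

```text
dpos [ -1.3   0.3 102.1] rot [-0.003 -0.003  0.001] t 7.73
```

Emit:
servo_tool([
  {"delta_pos": [-1,0,25],"angular": [-0.003,-0.002,0],"jaw": 80},
  {"delta_pos": [-1,0,50],"angular": [-0.003,-0.002,0],"jaw": 80},
  {"delta_pos": [-1,0,75],"angular": [-0.003,-0.002,0],"jaw": 80},
  {"delta_pos": [-1,0,93],"angular": [-0.003,-0.002,0],"jaw": 80},
  {"delta_pos": [-1,0,101],"angular": [-0.003,-0.002,0],"jaw": 70},
  {"delta_pos": [-1,0,101],"angular": [-0.003,-0.002,0],"jaw": 56},
  {"delta_pos": [-1,0,101],"angular": [-0.003,-0.002,0],"jaw": 44},
  {"delta_pos": [-1,0,101],"angular": [-0.003,-0.002,0],"jaw": 36},
  {"delta_pos": [-1,0,101],"angular": [-0.003,-0.002,0],"jaw": 33},
  {"delta_pos": [-1,0,101],"angular": [-0.003,-0.002,0],"jaw": 33},
  {"delta_pos": [-1,0,101],"angular": [-0.003,-0.002,0],"jaw": 33},
])

```text
t: 8.65
position: [0.5303, -0.1862, 0.2043]
eef_rot: [0.001, 0.549, 0.836, 0.0]
contact_force: [-0.3, 0.9, 6.1]
grip_width: 0.0373
grasp_force: 25.7
```

Emit:
servo_tool([
  {"delta_pos": [0,0,-10],"angular": [0,0,0],"jaw": 33},
  {"delta_pos": [0,0,-35],"angular": [0,0,0],"jaw": 33},
  {"delta_pos": [0,0,-70],"angular": [0,0,0],"jaw": 33},
  {"delta_pos": [0,0,-100],"angular": [0,0,0],"jaw": 33},
  {"delta_pos": [0,0,-120],"angular": [0,0,0],"jaw": 33},
  {"delta_pos": [0,0,-120],"angular": [0,0,0],"jaw": 33},
  {"delta_pos": [0,0,-120],"angular": [0,0,0],"jaw": 33},
])

```text
t: 9.23
position: [0.5297, -0.1864, 0.3245]
eef_rot: [0.002, 0.549, 0.836, -0.0]
contact_force: [-0.3, 0.5, -1.8]
grip_width: 0.0375
grasp_force: 25.4
```

```bash
python3 -c "
from h import *
delta(561.6,172.6,168,18)"
```

```text
dpos [316.8 171.9   0.8] rot [0.002 0.003 0.095] t 9.23
```

Emit:
servo_tool([
  {"delta_pos": [15,8,0],"angular": [0,0,0.01],"jaw": 33},
  {"delta_pos": [42,23,0],"angular": [0,0,0.02],"jaw": 33},
  {"delta_pos": [73,40,0],"angular": [0,0,0.03],"jaw": 33},
  {"delta_pos": [105,57,0],"angular": [0,0,0.04],"jaw": 33},
  {"delta_pos": [137,74,0],"angular": [0,0,0.05],"jaw": 33},
  {"delta_pos": [169,91,0],"angular": [0,0,0.06],"jaw": 33},
  {"delta_pos": [201,109,0],"angular": [0,0,0.07],"jaw": 33},
  {"delta_pos": [233,126,0],"angular": [0,0,0.08],"jaw": 33},
  {"delta_pos": [265,143,0],"angular": [0,0,0.09],"jaw": 33},
  {"delta_pos": [292,158,0],"angular": [0,0,0.095],"jaw": 33},
  {"delta_pos": [310,168,0],"angular": [0,0,0.095],"jaw": 33},
  {"delta_pos": [316.5,172,0],"angular": [0.002,0.003,0.095],"jaw": 33},
])

```text
t: 10.23
position: [0.5604, 0.1765, 0.3215]
eef_rot: [-0.003, 0.586, 0.81, -0.0]
contact_force: [0.7, 0.3, -1.2]
grip_width: 0.0374
grasp_force: 25.4
```

Emit:
servo_tool([
  {"delta_pos": [0,0,0],"angular": [0,0,0],"jaw": 33},
  {"delta_pos": [0,0,0],"angular": [0,0,0],"jaw": 33},
  {"delta_pos": [0,0,0],"angular": [0,0,0],"jaw": 33},
])

```text
t: 10.48
position: [0.5618, 0.1706, 0.322]
eef_rot: [-0.001, 0.589, 0.808, -0.001]
contact_force: [-0.3, -0.1, -1.5]
grip_width: 0.0373
grasp_force: 25.4
```

```bash
python3 -c "
from h import *
delta(561.6,172.6,46.3,18)"
```

```text
dpos [  1.8   0.8 120.7] rot [-0.003 -0.001 -0.002] t 10.48
```

Emit:
servo_tool([
  {"delta_pos": [1,0.5,20],"angular": [-0.002,0,0],"jaw": 33},
  {"delta_pos": [1,0.5,45],"angular": [-0.002,0,0],"jaw": 33},
  {"delta_pos": [1,0.5,70],"angular": [-0.002,0,0],"jaw": 33},
  {"delta_pos": [1,0.5,90],"angular": [-0.002,0,0],"jaw": 33},
  {"delta_pos": [1,0.5,105],"angular": [-0.002,0,0],"jaw": 33},
  {"delta_pos": [1,0.5,113],"angular": [-0.002,0,0],"jaw": 33},
  {"delta_pos": [1,0.5,117],"angular": [-0.002,0,0],"jaw": 33},
  {"delta_pos": [1,0.5,118],"angular": [-0.002,0,0],"jaw": 33},
  {"delta_pos": [1,0.5,119],"angular": [-0.002,0,0],"jaw": 33},
  {"delta_pos": [1,0.5,119],"angular": [-0.002,0,0],"jaw": 33},
])

```text
t: 11.32
position: [0.5618, 0.1737, 0.2045]
eef_rot: [-0.0, 0.588, 0.809, 0.001]
contact_force: [-0.8, -0.4, -1.3]
grip_width: 0.0369
grasp_force: 25.4
```

Emit:
servo_tool([
  {"delta_pos": [0,0,0.5],"angular": [0,0,0],"jaw": 33},
  {"delta_pos": [0,0,1],"angular": [0,0,0],"jaw": 33},
  {"delta_pos": [0,0,1.5],"angular": [0,0,0],"jaw": 33},
  {"delta_pos": [0,0,1.5],"angular": [0,0,0],"jaw": 33},
])

```text
t: 11.65
position: [0.5615, 0.1738, 0.2023]
eef_rot: [-0.001, 0.588, 0.809, 0.001]
contact_force: [-0.1, 0.7, -1.6]
grip_width: 0.0371
grasp_force: 25.4
```

Emit:
servo_tool([
  {"delta_pos": [0,0,0.5],"angular": [0,0,0],"jaw": 33},
  {"delta_pos": [0,0,1],"angular": [0,0,0],"jaw": 33},
  {"delta_pos": [0,0,1.5],"angular": [0,0,0],"jaw": 33},
  {"delta_pos": [0,0,1.5],"angular": [0,0,0],"jaw": 33},
])

```text
t: 11.98
position: [0.5615, 0.174, 0.2013]
eef_rot: [-0.001, 0.588, 0.809, 0.001]
contact_force: [-2.8, -0.6, 6.2]
grip_width: 0.0372
grasp_force: 26.0
```

Emit:
servo_tool([
  {"delta_pos": [0,0,-0.5],"angular": [0,0,0],"jaw": 36},
  {"delta_pos": [0,0,-0.5],"angular": [0,0,0],"jaw": 44},
  {"delta_pos": [0,0,-0.5],"angular": [0,0,0],"jaw": 56},
  {"delta_pos": [0,0,-0.5],"angular": [0,0,0],"jaw": 80},
  {"delta_pos": [0,0,-0.5],"angular": [0,0,0],"jaw": 80},
  {"delta_pos": [0,0,-0.5],"angular": [0,0,0],"jaw": 80},
  {"delta_pos": [0,0,-15],"angular": [0,0,0],"jaw": 80},
  {"delta_pos": [0,0,-40],"angular": [0,0,0],"jaw": 80},
  {"delta_pos": [0,0,-75],"angular": [0,0,0],"jaw": 80},
  {"delta_pos": [0,0,-110],"angular": [0,0,0],"jaw": 80},
  {"delta_pos": [0,0,-115],"angular": [0,0,0],"jaw": 80},
  {"delta_pos": [0,0,-115],"angular": [0,0,0],"jaw": 80},
])

```text
t: 12.98
position: [0.5621, 0.1742, 0.3195]
eef_rot: [0.001, 0.588, 0.809, 0.003]
contact_force: [0.5, -0.0, -0.6]
grip_width: 0.0802
grasp_force: 0.0
```

```bash
python3 -c "
from h import *
delta(555.2,-246.2,155,22)
s,_=save('side','s6')
cv2.imwrite('pics/m6.png',cv2.resize(s[110:320,180:340,::-1],None,fx=2.8,fy=2.8,interpolation=cv2.INTER_CUBIC))"
```

```text
dpos [-397.7 -136.5    8.2] rot [ 0.006 -0.001 -0.07 ] t 12.98
```

View pics/m6.png

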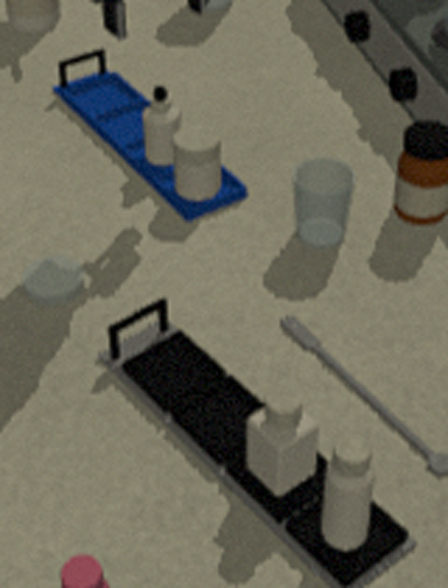

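Dropper stands upright in the third compartment. Next is the square bottle.

Emit:
servo_tool([
  {"delta_pos": [-30,-10,0],"angular": [0,0,-0.01],"jaw": 80},
  {"delta_pos": [-67,-23,0],"angular": [0,0,-0.02],"jaw": 80},
  {"delta_pos": [-104,-36,0],"angular": [0,0,-0.03],"jaw": 80},
  {"delta_pos": [-141,-48,0],"angular": [0,0,-0.04],"jaw": 80},
  {"delta_pos": [-178,-61,0],"angular": [0,0,-0.05],"jaw": 80},
  {"delta_pos": [-215,-74,0],"angular": [0,0,-0.06],"jaw": 80},
  {"delta_pos": [-252,-87,0],"angular": [0,0,-0.07],"jaw": 80},
  {"delta_pos": [-289,-99,0],"angular": [0,0,-0.07],"jaw": 80},
  {"delta_pos": [-326,-112,0],"angular": [0,0,-0.07],"jaw": 80},
  {"delta_pos": [-360,-124,3],"angular": [0,0,-0.07],"jaw": 80},
  {"delta_pos": [-385,-132,6],"angular": [0,0,-0.07],"jaw": 80},
  {"delta_pos": [-397.5,-136.5,8],"angular": [0.004,0,-0.07],"jaw": 80},
])

```text
t: 14.03
position: [0.553, -0.2511, 0.3048]
eef_rot: [-0.003, 0.561, 0.828, -0.002]
contact_force: [-1.2, 0.7, 0.5]
grip_width: 0.0801
grasp_force: 0.0
```

Emit:
servo_tool([
  {"delta_pos": [0,0,0],"angular": [0,0,0],"jaw": 80},
  {"delta_pos": [0,0,0],"angular": [0,0,0],"jaw": 80},
  {"delta_pos": [0,0,0],"angular": [0,0,0],"jaw": 80},
])

```text
t: 14.28
position: [0.5548, -0.2445, 0.3065]
eef_rot: [-0.003, 0.558, 0.83, -0.001]
contact_force: [-0.3, 0.7, -0.5]
grip_width: 0.0804
grasp_force: 0.0
```

```bash
python3 -c "
from h import *
delta(555.2,-246.2,48,22)
d=np.load('pics/top0.npy'); C=cloud('top',d)[180:205,322:352].reshape(-1,3); q=C[(C[:,2]>.06)&(C[:,2]<.071)]
print(len(q),cv2.minAreaRect((q[:,:2]*1000).astype(np.float32)))"
```

```text
dpos [-2.100e+00  1.000e-01  1.035e+02] rot [-0.004 -0.004  0.002] t 14.28
133 ((554.2039184570312, -245.92869567871094), (37.810157775878906, 37.73497009277344), 22.799978256225586)
```

Emit:
servo_tool([
  {"delta_pos": [-1.5,0,25],"angular": [-0.003,-0.003,-0.01],"jaw": 80},
  {"delta_pos": [-1.5,0,50],"angular": [-0.003,-0.003,-0.01],"jaw": 80},
  {"delta_pos": [-1.5,0,75],"angular": [-0.003,-0.003,-0.01],"jaw": 80},
  {"delta_pos": [-1.5,0,95],"angular": [-0.003,-0.003,-0.01],"jaw": 80},
  {"delta_pos": [-1.5,0,103],"angular": [-0.003,-0.003,-0.01],"jaw": 70},
  {"delta_pos": [-1.5,0,103],"angular": [-0.003,-0.003,-0.01],"jaw": 56},
  {"delta_pos": [-1.5,0,103],"angular": [-0.003,-0.003,-0.01],"jaw": 46},
  {"delta_pos": [-1.5,0,103],"angular": [-0.003,-0.003,-0.01],"jaw": 37},
  {"delta_pos": [-1.5,0,103],"angular": [-0.003,-0.003,-0.01],"jaw": 33},
  {"delta_pos": [-1.5,0,103],"angular": [-0.003,-0.003,-0.01],"jaw": 33},
  {"delta_pos": [-1.5,0,103],"angular": [-0.003,-0.003,-0.01],"jaw": 33},
])

```text
t: 15.2
position: [0.5552, -0.2478, 0.2055]
eef_rot: [0.001, 0.555, 0.832, -0.0]
contact_force: [-1.5, 1.2, 7.5]
grip_width: 0.0377
grasp_force: 26.2
```

Emit:
servo_tool([
  {"delta_pos": [0,0,-10],"angular": [0,0,0],"jaw": 33},
  {"delta_pos": [0,0,-35],"angular": [0,0,0],"jaw": 33},
  {"delta_pos": [0,0,-70],"angular": [0,0,0],"jaw": 33},
  {"delta_pos": [0,0,-100],"angular": [0,0,0],"jaw": 33},
  {"delta_pos": [0,0,-125],"angular": [0,0,0],"jaw": 33},
  {"delta_pos": [0,0,-125],"angular": [0,0,0],"jaw": 33},
  {"delta_pos": [0,0,-125],"angular": [0,0,0],"jaw": 33},
])

```text
t: 15.78
position: [0.5549, -0.2479, 0.3312]
eef_rot: [0.002, 0.555, 0.832, -0.001]
contact_force: [0.5, -0.5, -1.8]
grip_width: 0.0375
grasp_force: 25.5
```

```bash
python3 -c "
from h import *
delta(541.2,235.4,176,18)"
```

```text
dpos [451.6 172.8  -1.3] rot [0.001 0.004 0.08 ] t 15.78
```

Emit:
servo_tool([
  {"delta_pos": [15,6,0],"angular": [0,0,0.01],"jaw": 33},
  {"delta_pos": [42,16,0],"angular": [0,0,0.02],"jaw": 33},
  {"delta_pos": [74,28,0],"angular": [0,0,0.03],"jaw": 33},
  {"delta_pos": [107,41,0],"angular": [0,0,0.04],"jaw": 33},
  {"delta_pos": [140,54,0],"angular": [0,0,0.05],"jaw": 33},
  {"delta_pos": [173,66,0],"angular": [0,0,0.06],"jaw": 33},
  {"delta_pos": [206,79,0],"angular": [0,0,0.07],"jaw": 33},
  {"delta_pos": [239,92,0],"angular": [0,0,0.08],"jaw": 33},
  {"delta_pos": [272,104,0],"angular": [0,0,0.08],"jaw": 33},
  {"delta_pos": [305,117,0],"angular": [0,0,0.08],"jaw": 33},
  {"delta_pos": [338,129,0],"angular": [0,0,0.08],"jaw": 33},
  {"delta_pos": [365,140,0],"angular": [0,0,0.08],"jaw": 33},
])

```text
t: 16.78
position: [0.5427, 0.1454, 0.3277]
eef_rot: [-0.001, 0.587, 0.809, -0.001]
contact_force: [0.1, 0.5, -0.5]
grip_width: 0.0377
grasp_force: 25.5
```

```bash
python3 -c "
from h import *
delta(541.2,235.4,176,18)"
```

```text
dpos [86.  26.5 -3.4] rot [-0.002  0.     0.001] t 16.78
```

Emit:
servo_tool([
  {"delta_pos": [27,8,0],"angular": [0,0,0],"jaw": 33},
  {"delta_pos": [54,16,0],"angular": [0,0,0],"jaw": 33},
  {"delta_pos": [75,22,0],"angular": [0,0,0],"jaw": 33},
  {"delta_pos": [88,26,0],"angular": [0,0,0],"jaw": 33},
  {"delta_pos": [88,26,0],"angular": [0,0,0],"jaw": 33},
  {"delta_pos": [88,26,0],"angular": [0,0,0],"jaw": 33},
  {"delta_pos": [88,26,0],"angular": [0,0,0],"jaw": 33},
])

```text
t: 17.37
position: [0.5415, 0.2335, 0.3276]
eef_rot: [0.0, 0.588, 0.809, -0.001]
contact_force: [0.5, -0.9, -0.9]
grip_width: 0.0376
grasp_force: 25.5
```

```bash
python3 -c "
from h import *
delta(541.2,235.4,47.5,18)"
```

```text
dpos [  2.1   0.6 125.1] rot [-0.002  0.002 -0.001] t 17.37
```

Emit:
servo_tool([
  {"delta_pos": [1.5,0.5,20],"angular": [0,0,0],"jaw": 33},
  {"delta_pos": [1.5,0.5,45],"angular": [0,0,0],"jaw": 33},
  {"delta_pos": [1.5,0.5,70],"angular": [0,0,0],"jaw": 33},
  {"delta_pos": [1.5,0.5,93],"angular": [0,0,0],"jaw": 33},
  {"delta_pos": [1.5,0.5,110],"angular": [0,0,0],"jaw": 33},
  {"delta_pos": [1.5,0.5,118],"angular": [0,0,0],"jaw": 33},
  {"delta_pos": [1.5,0.5,121],"angular": [0,0,0],"jaw": 33},
  {"delta_pos": [1.5,0.5,122],"angular": [0,0,0],"jaw": 33},
  {"delta_pos": [1.5,0.5,123],"angular": [0,0,0],"jaw": 33},
  {"delta_pos": [1.5,0.5,123],"angular": [0,0,0],"jaw": 33},
])

```text
t: 18.2
position: [0.5417, 0.2361, 0.2064]
eef_rot: [0.001, 0.588, 0.809, 0.0]
contact_force: [-0.9, 0.3, -1.1]
grip_width: 0.0376
grasp_force: 25.5
```

Emit:
servo_tool([
  {"delta_pos": [0,0,0.5],"angular": [0,0,0],"jaw": 33},
  {"delta_pos": [0,0,1],"angular": [0,0,0],"jaw": 33},
  {"delta_pos": [0,0,1.5],"angular": [0,0,0],"jaw": 33},
  {"delta_pos": [0,0,1.5],"angular": [0,0,0],"jaw": 33},
])

```text
t: 18.53
position: [0.5413, 0.2361, 0.204]
eef_rot: [0.0, 0.588, 0.809, -0.001]
contact_force: [0.4, -0.5, -1.1]
grip_width: 0.0374
grasp_force: 25.5
```

Emit:
servo_tool([
  {"delta_pos": [0,0,0.5],"angular": [0,0,0],"jaw": 33},
  {"delta_pos": [0,0,1],"angular": [0,0,0],"jaw": 33},
  {"delta_pos": [0,0,1.5],"angular": [0,0,0],"jaw": 33},
  {"delta_pos": [0,0,2],"angular": [0,0,0],"jaw": 33},
  {"delta_pos": [0,0,2],"angular": [0,0,0],"jaw": 33},
])

```text
t: 18.95
position: [0.5413, 0.2362, 0.2025]
eef_rot: [0.0, 0.588, 0.809, -0.001]
contact_force: [-3.8, -2.5, 8.1]
grip_width: 0.038
grasp_force: 26.4
```

Emit:
servo_tool([
  {"delta_pos": [0,0,-0.5],"angular": [0,0,0],"jaw": 36},
  {"delta_pos": [0,0,-0.5],"angular": [0,0,0],"jaw": 44},
  {"delta_pos": [0,0,-0.5],"angular": [0,0,0],"jaw": 56},
  {"delta_pos": [0,0,-0.5],"angular": [0,0,0],"jaw": 80},
  {"delta_pos": [0,0,-0.5],"angular": [0,0,0],"jaw": 80},
  {"delta_pos": [0,0,-0.5],"angular": [0,0,0],"jaw": 80},
  {"delta_pos": [0,0,-15],"angular": [0,0,0],"jaw": 80},
  {"delta_pos": [0,0,-40],"angular": [0,0,0],"jaw": 80},
  {"delta_pos": [0,0,-75],"angular": [0,0,0],"jaw": 80},
  {"delta_pos": [0,0,-110],"angular": [0,0,0],"jaw": 80},
  {"delta_pos": [0,0,-125],"angular": [0,0,0],"jaw": 80},
  {"delta_pos": [0,0,-125],"angular": [0,0,0],"jaw": 80},
])

```text
t: 19.95
position: [0.542, 0.2372, 0.3324]
eef_rot: [0.002, 0.588, 0.809, 0.002]
contact_force: [0.8, -0.3, -0.3]
grip_width: 0.0805
grasp_force: 0.0
```

```bash
python3 -c "
from h import *
delta(579.9,-307.1,170,23.4)
s,_=save('side','s7')
cv2.imwrite('pics/m7.png',cv2.resize(s[110:320,180:340,::-1],None,fx=2.8,fy=2.8,interpolation=cv2.INTER_CUBIC))"
```

```text
dpos [-529.4 -132.2    6.9] rot [ 0.006  0.001 -0.094] t 19.95
```

View pics/m7.png

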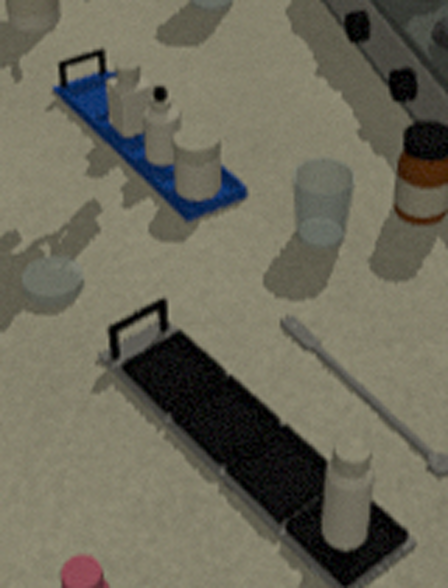

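All three stand well. The tall bottle is last.

Emit:
servo_tool([
  {"delta_pos": [-30,-8,0],"angular": [0,0,-0.01],"jaw": 80},
  {"delta_pos": [-68,-17,0],"angular": [0,0,-0.02],"jaw": 80},
  {"delta_pos": [-106,-27,0],"angular": [0,0,-0.03],"jaw": 80},
  {"delta_pos": [-144,-36,0],"angular": [0,0,-0.04],"jaw": 80},
  {"delta_pos": [-182,-46,0],"angular": [0,0,-0.05],"jaw": 80},
  {"delta_pos": [-220,-55,0],"angular": [0,0,-0.06],"jaw": 80},
  {"delta_pos": [-258,-65,0],"angular": [0,0,-0.07],"jaw": 80},
  {"delta_pos": [-296,-74,0],"angular": [0,0,-0.08],"jaw": 80},
  {"delta_pos": [-334,-84,0],"angular": [0,0,-0.09],"jaw": 80},
  {"delta_pos": [-372,-93,0],"angular": [0,0,-0.094],"jaw": 80},
  {"delta_pos": [-410,-102,0],"angular": [0,0,-0.094],"jaw": 80},
  {"delta_pos": [-440,-110,0],"angular": [0,0,-0.094],"jaw": 80},
])

```text
t: 21.0
position: [0.5719, -0.2197, 0.3265]
eef_rot: [-0.0, 0.55, 0.835, -0.001]
contact_force: [1.1, -0.9, 0.3]
grip_width: 0.0798
grasp_force: 0.0
```

```bash
python3 -c "
from h import *
delta(579.9,-307.1,170,23.4)"
```

```text
dpos [-83.5 -27.1   1.6] rot [-0.002  0.001 -0.002] t 21.0
```

Emit:
servo_tool([
  {"delta_pos": [-30,-10,0],"angular": [0,0,0],"jaw": 80},
  {"delta_pos": [-58,-20,0],"angular": [0,0,0],"jaw": 80},
  {"delta_pos": [-76,-26,0],"angular": [0,0,0],"jaw": 80},
  {"delta_pos": [-85,-29,0],"angular": [0,0,0],"jaw": 80},
  {"delta_pos": [-85,-29,0],"angular": [0,0,0],"jaw": 80},
  {"delta_pos": [-85,-29,0],"angular": [0,0,0],"jaw": 80},
  {"delta_pos": [-85,-29,0],"angular": [0,0,0],"jaw": 80},
])

```text
t: 21.58
position: [0.5801, -0.3036, 0.3274]
eef_rot: [-0.0, 0.548, 0.836, -0.0]
contact_force: [-0.0, 0.2, -0.2]
grip_width: 0.0801
grasp_force: 0.0
```

```bash
python3 -c "
from h import *
delta(579.9,-307.1,57,23.4)"
```

```text
dpos [ -3.2  -1.6 115.4] rot [-0.    -0.     0.002] t 21.58
```

Emit:
servo_tool([
  {"delta_pos": [-3,-1.5,20],"angular": [0,0,0],"jaw": 80},
  {"delta_pos": [-3,-1.5,50],"angular": [0,0,0],"jaw": 80},
  {"delta_pos": [-3,-1.5,80],"angular": [0,0,0],"jaw": 80},
  {"delta_pos": [-3,-1.5,105],"angular": [0,0,0],"jaw": 80},
  {"delta_pos": [-3,-1.5,115],"angular": [0,0,0],"jaw": 70},
  {"delta_pos": [-3,-1.5,115],"angular": [0,0,0],"jaw": 56},
  {"delta_pos": [-3,-1.5,115],"angular": [0,0,0],"jaw": 45},
  {"delta_pos": [-3,-1.5,115],"angular": [0,0,0],"jaw": 38},
  {"delta_pos": [-3,-1.5,115],"angular": [0,0,0],"jaw": 31},
  {"delta_pos": [-3,-1.5,115],"angular": [0,0,0],"jaw": 27},
  {"delta_pos": [-3,-1.5,115],"angular": [0,0,0],"jaw": 27},
  {"delta_pos": [-3,-1.5,115],"angular": [0,0,0],"jaw": 27},
])

```text
t: 22.58
position: [0.5803, -0.3093, 0.2146]
eef_rot: [0.002, 0.549, 0.836, -0.0]
contact_force: [-1.0, 0.8, 6.8]
grip_width: 0.0316
grasp_force: 24.8
```

Emit:
servo_tool([
  {"delta_pos": [0,0,-10],"angular": [0,0,0],"jaw": 27},
  {"delta_pos": [0,0,-35],"angular": [0,0,0],"jaw": 27},
  {"delta_pos": [0,0,-70],"angular": [0,0,0],"jaw": 27},
  {"delta_pos": [0,0,-100],"angular": [0,0,0],"jaw": 27},
  {"delta_pos": [0,0,-125],"angular": [0,0,0],"jaw": 27},
  {"delta_pos": [0,0,-125],"angular": [0,0,0],"jaw": 27},
  {"delta_pos": [0,0,-125],"angular": [0,0,0],"jaw": 27},
])

```text
t: 23.17
position: [0.5798, -0.3091, 0.34]
eef_rot: [0.002, 0.549, 0.836, -0.001]
contact_force: [-0.0, -0.0, -1.6]
grip_width: 0.0313
grasp_force: 25.2
```

```bash
python3 -c "
from h import *
delta(520.8,298.2,184,18)"
```

```text
dpos [580.9 186.7  -1. ] rot [0.002 0.004 0.094] t 23.17
```

Emit:
servo_tool([
  {"delta_pos": [15,5,0],"angular": [0,0,0.01],"jaw": 27},
  {"delta_pos": [42,13,0],"angular": [0,0,0.02],"jaw": 27},
  {"delta_pos": [75,24,0],"angular": [0,0,0.03],"jaw": 27},
  {"delta_pos": [110,35,0],"angular": [0,0,0.04],"jaw": 27},
  {"delta_pos": [145,47,0],"angular": [0,0,0.05],"jaw": 27},
  {"delta_pos": [180,58,0],"angular": [0,0,0.06],"jaw": 27},
  {"delta_pos": [215,69,0],"angular": [0,0,0.07],"jaw": 27},
  {"delta_pos": [250,80,0],"angular": [0,0,0.08],"jaw": 27},
  {"delta_pos": [285,92,0],"angular": [0,0,0.09],"jaw": 27},
  {"delta_pos": [320,103,0],"angular": [0,0,0.094],"jaw": 27},
  {"delta_pos": [355,114,0],"angular": [0,0,0.094],"jaw": 27},
  {"delta_pos": [385,124,0],"angular": [0,0,0.094],"jaw": 27},
])

```text
t: 24.17
position: [0.5395, 0.0959, 0.3363]
eef_rot: [-0.0, 0.587, 0.809, -0.001]
contact_force: [0.2, 0.2, -1.6]
grip_width: 0.0312
grasp_force: 25.2
```

```bash
python3 -c "
from h import *
delta(520.8,298.2,184,18)"
```

```text
dpos [198.1  45.   -2.9] rot [-0.002  0.     0.001] t 24.17
```

Emit:
servo_tool([
  {"delta_pos": [30,7,0],"angular": [0,0,0],"jaw": 27},
  {"delta_pos": [63,14,0],"angular": [0,0,0],"jaw": 27},
  {"delta_pos": [96,21,0],"angular": [0,0,0],"jaw": 27},
  {"delta_pos": [129,29,0],"angular": [0,0,0],"jaw": 27},
  {"delta_pos": [160,36,0],"angular": [0,0,0],"jaw": 27},
  {"delta_pos": [184,41,0],"angular": [0,0,0],"jaw": 27},
  {"delta_pos": [196,44,0],"angular": [0,0,0],"jaw": 27},
  {"delta_pos": [199.5,44.5,0],"angular": [0,0,0],"jaw": 27},
  {"delta_pos": [199.5,44.5,0],"angular": [0,0,0],"jaw": 27},
  {"delta_pos": [199.5,44.5,0],"angular": [0,0,0],"jaw": 27},
  {"delta_pos": [199.5,44.5,0],"angular": [0,0,0],"jaw": 27},
])

```text
t: 25.08
position: [0.5221, 0.2951, 0.3365]
eef_rot: [0.001, 0.589, 0.808, -0.001]
contact_force: [-0.6, 0.1, -0.1]
grip_width: 0.0312
grasp_force: 25.2
```

```bash
python3 -c "
from h import *
delta(520.8,298.2,56.6,18)"
```

```text
dpos [ 3.700e+00 -1.000e-01  1.249e+02] rot [-0.001  0.002 -0.003] t 25.08
```

Emit:
servo_tool([
  {"delta_pos": [3,0,20],"angular": [0,0,0],"jaw": 27},
  {"delta_pos": [3,0,45],"angular": [0,0,0],"jaw": 27},
  {"delta_pos": [3,0,70],"angular": [0,0,0],"jaw": 27},
  {"delta_pos": [3,0,93],"angular": [0,0,0],"jaw": 27},
  {"delta_pos": [3,0,110],"angular": [0,0,0],"jaw": 27},
  {"delta_pos": [3,0,118],"angular": [0,0,0],"jaw": 27},
  {"delta_pos": [3,0,121],"angular": [0,0,0],"jaw": 27},
  {"delta_pos": [3,0,122],"angular": [0,0,0],"jaw": 27},
  {"delta_pos": [3,0,123],"angular": [0,0,0],"jaw": 27},
  {"delta_pos": [3,0,123],"angular": [0,0,0],"jaw": 27},
])

```text
t: 25.92
position: [0.5207, 0.2998, 0.2148]
eef_rot: [0.001, 0.588, 0.809, 0.0]
contact_force: [0.5, -0.3, -0.4]
grip_width: 0.0313
grasp_force: 25.2
```

Emit:
servo_tool([
  {"delta_pos": [0,0,0.5],"angular": [0,0,0],"jaw": 27},
  {"delta_pos": [0,0,1],"angular": [0,0,0],"jaw": 27},
  {"delta_pos": [0,0,1.5],"angular": [0,0,0],"jaw": 27},
  {"delta_pos": [0,0,1.5],"angular": [0,0,0],"jaw": 27},
])

```text
t: 26.25
position: [0.5204, 0.2997, 0.2124]
eef_rot: [0.0, 0.588, 0.809, -0.0]
contact_force: [-0.1, 0.4, -0.5]
grip_width: 0.0316
grasp_force: 25.2
```

Emit:
servo_tool([
  {"delta_pos": [0,0,0.5],"angular": [0,0,0],"jaw": 27},
  {"delta_pos": [0,0,1],"angular": [0,0,0],"jaw": 27},
  {"delta_pos": [0,0,1.5],"angular": [0,0,0],"jaw": 27},
  {"delta_pos": [0,0,1.5],"angular": [0,0,0],"jaw": 27},
])

```text
t: 26.58
position: [0.5203, 0.3001, 0.2116]
eef_rot: [0.0, 0.588, 0.809, -0.0]
contact_force: [-2.9, -1.8, 8.1]
grip_width: 0.0313
grasp_force: 26.2
```

Emit:
servo_tool([
  {"delta_pos": [0,0,-0.5],"angular": [0,0,0],"jaw": 30},
  {"delta_pos": [0,0,-0.5],"angular": [0,0,0],"jaw": 38},
  {"delta_pos": [0,0,-0.5],"angular": [0,0,0],"jaw": 52},
  {"delta_pos": [0,0,-0.5],"angular": [0,0,0],"jaw": 80},
  {"delta_pos": [0,0,-0.5],"angular": [0,0,0],"jaw": 80},
  {"delta_pos": [0,0,-0.5],"angular": [0,0,0],"jaw": 80},
  {"delta_pos": [0,0,-15],"angular": [0,0,0],"jaw": 80},
  {"delta_pos": [0,0,-40],"angular": [0,0,0],"jaw": 80},
  {"delta_pos": [0,0,-75],"angular": [0,0,0],"jaw": 80},
  {"delta_pos": [0,0,-110],"angular": [0,0,0],"jaw": 80},
  {"delta_pos": [0,0,-130],"angular": [0,0,0],"jaw": 80},
  {"delta_pos": [0,0,-130],"angular": [0,0,0],"jaw": 80},
])

```text
t: 27.58
position: [0.5209, 0.3011, 0.3471]
eef_rot: [0.002, 0.588, 0.809, 0.003]
contact_force: [0.1, -0.3, 0.6]
grip_width: 0.0798
grasp_force: 0.0
```

Emit:
servo_tool([
  {"delta_pos": [0,-20,0],"angular": [0,0,0],"jaw": 80},
  {"delta_pos": [0,-50,0],"angular": [0,0,0],"jaw": 80},
  {"delta_pos": [0,-80,0],"angular": [0,0,0],"jaw": 80},
  {"delta_pos": [0,-100,0],"angular": [0,0,0],"jaw": 80},
  {"delta_pos": [0,-100,0],"angular": [0,0,0],"jaw": 80},
  {"delta_pos": [0,-100,0],"angular": [0,0,0],"jaw": 80},
])

```text
t: 28.08
position: [0.4247, 0.2688, 0.3415]
eef_rot: [0.001, 0.588, 0.809, -0.001]
contact_force: [0.7, 0.5, 0.9]
grip_width: 0.0799
grasp_force: 0.0
```

```bash
python3 -c "
from h import *
s,_=save('side','s8'); t,_=save('top','t8')
o=np.zeros((480,800,3),np.uint8)
o[:480,:400]=cv2.resize(s[110:230,180:280,::-1],(400,480)); o[:400,400:]=cv2.resize(t[150:250,85:220,::-1],(400,400*100//135)) if 0 else cv2.resize(t[140:260,85:205,::-1],(400,400)); cv2.imwrite('pics/m8.png',o); print(env.sense()['grasp_force'])"
```

```text
0.0
```

View pics/m8.png

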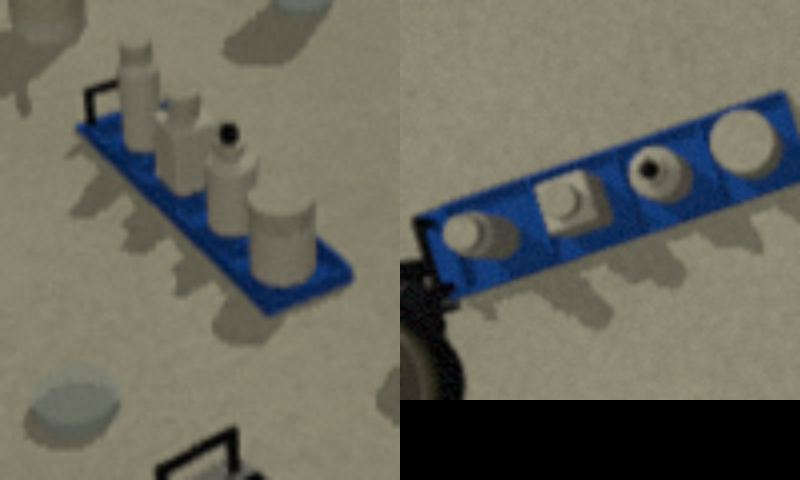

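All four stand upright in the carrying rack. From the handle they are tall (468,235), square (568,203), dropper (655,172) and squat (745,145) in the crop. I hand in.

```bash
python3 -c "
from station import env
print(env.close_job())"
```

```text
the job is handed in; nothing more can be done
None
```

The job is handed in: all four bottles stand upright in the blue rack in reverse order (tall, square, dropper, squat from the handle), and the last move ended at 28 s of the 115 s allowed.

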